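# Bring the tall jar to the front of the spice carousel and hold it there

## Task

Turn the spice carousel gently by the knob on top until the one tall slim jar stands squarely in the middle of the gap in the guard rail, and finish still gripping the knob, holding the carousel still so that the jar can be taken out. Do not touch the jars: all five stay standing in their collars; leave the mug, the honey jar and the pepper mill alone.

Things in the scene. Friction and masses are not known exactly. Their poses are not given: they have to be found in the camera images.
- stand: fixed stand of the spice carousel: a round dark steel foot, 268 mm across, with a wire guard rail (254 mm across, 52 mm above the worktop) round it. The rail has one gap, about 64 mm wide with a small steel sill on the foot, the carousel's front. Origin: on the worktop, on the axis of the carousel; its z is up and its own -x points from the axis through the middle of the gap, roughly toward the robot. Place and heading vary
- gap (a point): middle of the gap in the guard rail, at rail height (52 mm above the worktop), 127 mm from the axis
- turntable (a joint): angle in rad of the round wooden turntable in the stand (228 mm across, its top 28 mm above the worktop), 0 at the start, growing counter-clockwise seen from above. It turns freely either way without end, against a small friction of about 0.06 N m, and stays where it is left. On it, 80 mm from the axis and 60 degrees apart, are six steel collars (26 mm high, 44 mm inside); five hold a jar, one is empty
- knob_mid (a point): centre of the knob's height, on the carousel's axis, 173 mm above the worktop
- knob: round wooden knob with fine ribs, 43 mm in diameter and 36 mm high, fixed on top of the turntable's thin centre post (18 mm thick); the turntable turns with it one to one. Origin: centre of its underside, 155 mm above the worktop, well above all the jars, with only the post below it. It can be gripped from above at any yaw
- tall_jar_mid (a point): centre, half-way up, of the tall jar
- tall_jar: the tall slim spice jar, 40 mm across and 84 mm high with a plain straight screw cap: the tallest jar on the carousel (its top 112 mm above the worktop). Loose in its collar; origin: centre of its underside. Which of the three collars farthest from the gap it starts in varies
- squat_a: one of the four squat spice jars with a flip-top lid, 44 mm across, 70 mm high, loose in its collar; origin: centre of its underside
- squat_b: one of the four squat spice jars with a flip-top lid, 43 mm across, 67 mm high, loose in its collar; origin: centre of its underside
- squat_c: one of the four squat spice jars with a flip-top lid, 45 mm across, 64 mm high, loose in its collar; origin: centre of its underside
- squat_d: one of the four squat spice jars with a flip-top lid, 44 mm across, 64 mm high, loose in its collar; origin: centre of its underside
- mug: white patterned mug, 92 mm across, 95 mm high, standing on the worktop to the right; origin: centre of its underside. Not part of the job
- honey_jar: round lidded jar, 70 mm across, 104 mm high, on the worktop to the left; origin: centre of its underside. Not part of the job
- pepper_mill: wooden pepper mill, 58 mm across, 150 mm high, on the worktop to the right, behind; origin: centre of its underside. Not part of the job
Not all that is in view belongs to the job. Leave any red or yellow look-alike of the squat_b alone.

How it is judged (in metres and radians):
At the end, for the whole second after the job is handed in: The tall jar's centre is within 10 mm sideways of the line from the carousel's axis through the middle of the gap, on the gap's side; the fingers grip the knob (more than 4 N) and the turntable is still; all five jars stand upright in their collars (y of tall_jar_mid in the frame of stand between -0.01 and 0.01 m and x of tall_jar_mid in the frame of stand below -0.06 m and contact force between the fingers and knob above 4 N and velocity of joint turntable between -0.1 and 0.1 rad/s and height (world z) of squat_a between 0.022 and 0.035 m and angle between each of squat_a, tall_jar, squat_b, squat_c, squat_d's own z axis and vertical below 0.15 rad and height (world z) of tall_jar between 0.022 and 0.035 m and height (world z) of squat_b between 0.022 and 0.035 m and height (world z) of squat_c between 0.022 and 0.035 m and height (world z) of squat_d between 0.022 and 0.035 m); the arm keeps its last pose, push and grip.
It fails at once if a jar on the carousel is touched by the robot (contact force between any of the arm, the fingers and squat_a above 0.5 N or contact force between any of the arm, the fingers and tall_jar above 0.5 N or contact force between any of the arm, the fingers and squat_b above 0.5 N or contact force between any of the arm, the fingers and squat_c above 0.5 N or contact force between any of the arm, the fingers and squat_d above 0.5 N).
It fails at once if the carousel is spun hard (over 4 rad/s) (velocity of joint turntable above 4 rad/s or velocity of joint turntable below -4 rad/s).
It fails at once if the mug, the honey jar or the pepper mill is pushed more than 20 mm (distance of any of mug, honey_jar, pepper_mill from where it was at the start of the episode above 0.02 m).
It also fails if it takes over 48 s, if anything falls off the work surface, if the arm or the gripper's body presses on something with over 40 N, if the wrist force passes 120 N, or if a joint passes its speed limit or range.

## Robot

A 7-joint arm with a two-finger parallel gripper is mounted at the origin on a cart in front of the work surface, level with it; the furniture and walls round the work are solid. World frame = base frame: x ahead of the robot, y to its left, z up, the work surface at z = 0. Lengths are in m, angles in degrees, forces in N, time in s.
With the tool pointing down it reaches from about 0.425 to 0.8 m from the base axis. Payload 8.3 kg.
Tool frame: the origin (TCP) lies on the centre line of the jaws, within the pads' length; the fingertips stand 11 mm ahead of it and the grasp point (between the pads) lies 8 mm behind it; z points along the fingers, y is the line along which they close (so a half turn about z gives the same grasp; the last joint's range is limited). The gripper opens to 85 mm and grips with 20 to 120 N. Pads are 22 mm wide; open, the fingers measure 114 mm over their backs; the gripper's body (76 mm by 85 mm) begins 54 mm behind the grasp point. The pads swing forward as they close: fully open they stand 13 mm farther back than shut.
Start: joints at [-68.176, 21.967, 0.94, 78.501, -0.361, 79.538, -2.664], TCP at [0.268, 0.564, 0.242] pointing down, gripper open.
Joint ranges: [-169.22, 169.22], [-14.56, 117.87], [-87.37, 89.26], [10.42, 133.3], [-82.24, 262.24], [0.94, 117.77], [-172.7, 172.7]. Speed limits (degrees/s): [136.94, 136.94, 172.46, 172.46, 180, 180, 180].

## Interface

Orientations are given as a 3x3 rotation matrix whose columns are the frame's x, y, z axes.
In Python, from workcell import env gives the robot as it stands.
- The arm moves only by the tool jog_arm, never from a script. Its argument "increments" is a list that holds one entry, the list of rows, each a list of 6 numbers: the shift along the tool's x, y, z in mm, then the turn, a rotation vector about the tool's x, y, z in rad. A call has exactly 10 rows; each row is the pose to reach, as a shift and turn from the pose commanded when the call began, along the tool's axes at that moment; what a row does not reach only later rows make up. A row lasts 1/8 s, in which the tool goes at most 62.5 mm and 10.7 degrees, less where a joint would pass 70% of its speed; a pose out of reach is approached as far as the arm can. A call with a gripper value outside its range is refused whole. "fingers" is the closure, from 0 (fully open) to 1 (shut), set as the call begins (left out, the last holds). The fingers move at their own pace and stop on an object; "grip_force" is the grip in N (left out, the last holds). Time passes only in rows, so rows that repeat a pose let the fingers close, or fill a call up. It gives the time, the measured TCP pose, the force, the opening and the grip force at its end, in the units of the state.
- env.sense(): the state, without advancing time (a new reading comes with each control period).
- env.read_camera(name): name is "side" or "top" or "wrist"; returns (picture, depth): 420x560x3 uint8, red, green, blue; 420x560 float32, m along the optical axis (not along the pixel's ray), 0 where there is no reading.
- env.get_calibration(name): a dict with "fx", "fy", "cx", "cy" (pixels), "R" (3x3) and "t" (3): a world point X has camera coordinates R X + t; the wrist camera has in their place "mount" (4x4, takes a point from camera to tool coordinates, whose origin is the TCP and whose axes are the flange's). Camera axes: x right, y down, z forward; pixel columns grow to the right and rows downward; lengths in m; the calibration is good to about 2 mm. A picture is of the moment at which its call begins: read the wrist's pose just before it. get_calibration takes no time and is no camera call.
- env.sign_off(): hands the job in; it is judged then, once.
The state is a dict: "time": time; "q": joint angles; "qvel": joint speeds; "effort": joint torques, N m; "ee_pos": TCP position; "tool_rot": TCP orientation; "ft_force": force on the tool from outside, world axes, zero at the start; "torque": the same for the moment, N m; "finger_gap": finger opening in m; "grasp_force": force on a finger pad.
Only numpy, scipy, OpenCV 4.12 (cv2) and the standard library are available. Lean on these libraries where they do the work, as an engineer would, in place of code of your own. Each camera call takes 0.05 s, during which the arm holds its last target. There are 200 camera calls.

## Working session

There is one attempt and no reset: what is moved stays moved. The work goes in short steps, Python scripts to look and compute and a tool call to move; the robot and the scene stay as the last step left them, time stands still between calls to the robot, and variables do not carry over. Pictures are saved under pics/ and viewed, at most 10 in all, crops included, and the job is handed in when it is done.

Besides the shell and the picture viewer there is one more tool, called after ">>>" in YAML: its name, and indented under it one key for each argument. jog_arm: Moves the arm, as the interface text tells. Its arguments: {"type":"object","properties":{"increments":{"type":"array"},"fingers":{"type":"number"},"grip_force":{"type":"number"}},"required":["increments"]}

```bash
mkdir -p pics; ls; python3 - <<'E'
from workcell import env
import cv2,numpy as np
s=env.sense();print(s['time'],s['ee_pos'],s['tool_rot'],s['finger_gap'])
for n in('top','side'):
    p,d=env.read_camera(n);cv2.imwrite(f'pics/{n}0.png',p[:,:,::-1]);np.savez(f'{n}0.npz',p=p,d=d)
    c=env.get_calibration(n);print(n,c)
E
```

```text
pics
0.0 [0.26813154 0.56403043 0.24125726] [[-9.03143641e-01  4.29337698e-01 -8.39362239e-04]
 [ 4.29338518e-01  9.03141877e-01 -1.78506399e-03]
 [-8.33207683e-06 -1.97253973e-03 -9.99998055e-01]] 0.0852406430399018
top {'fx': 412.3543510655895, 'fy': 412.3543510655895, 'cx': 277.9022802593814, 'cy': 214.81867497905716, 'R': array([[-0.00345015, -0.99998766,  0.00357414],
       [-0.99035533,  0.00292182, -0.13852   ],
       [ 0.13850784, -0.00401758, -0.99035319]]), 't': array([-0.00823516,  0.52685675,  1.14279949])}
side {'fx': 446.03808563827084, 'fy': 446.03808563827084, 'cx': 281.4661636992832, 'cy': 208.4196795510919, 'R': array([[ 0.89149446, -0.4526837 ,  0.01775094],
       [-0.26078941, -0.54483749, -0.79695733],
       [ 0.37044097,  0.70585379, -0.60377472]]), 't': array([-0.49839693,  0.23964423,  1.11775918])}
```

View pics/top0.png

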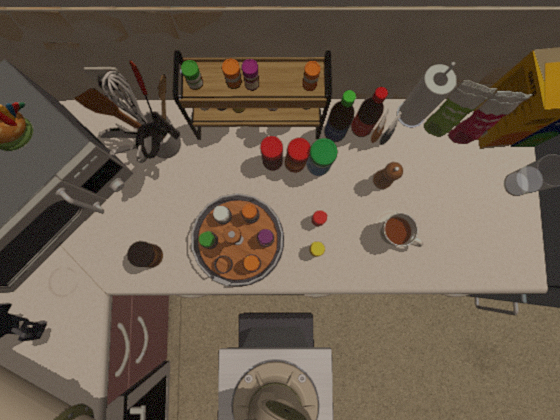

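View pics/side0.png

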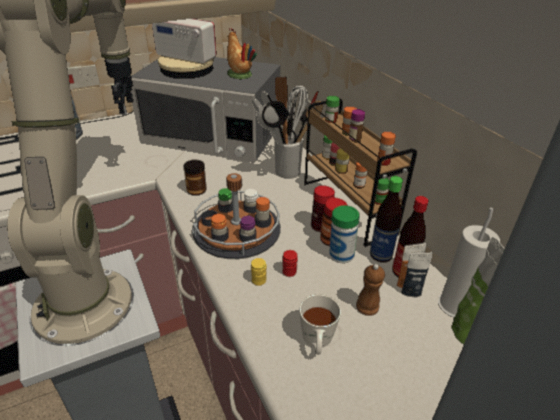

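The top view shows the carousel at about (238,240), with the knob at (232,236), a white-capped jar at (221,214) and an empty collar near (223,265). I'll zoom in and compute heights.

```bash
cat >h.py <<'E'
import numpy as np,cv2
from workcell import env
def world(n,d):
    c=env.get_calibration(n);v,u=np.mgrid[:420,:560]
    P=np.stack([(u-c['cx'])/c['fx']*d,(v-c['cy'])/c['fy']*d,d],-1)
    return (P-c['t'])@c['R']
def proj(n,X):
    c=env.get_calibration(n);Y=np.asarray(X)@c['R'].T+c['t']
    return np.stack([c['fx']*Y[...,0]/Y[...,2]+c['cx'],c['fy']*Y[...,1]/Y[...,2]+c['cy']],-1)
E
python3 - <<'E'
from h import *
z=np.load('top0.npz');W=world('top',z['d']);m=np.zeros((420,560),bool);m[185:295,175:300]=1
k=m&(W[...,2]>.18)&(W[...,2]<.2)
print('knob',k.sum(),W[k].mean(0),W[k].min(0),W[k].max(0))
c=W[k].mean(0)
for lo,hi in((.085,.15),):
    j=m&(W[...,2]>lo)&(W[...,2]<hi)
    n,l=cv2.connectedComponents(j.astype(np.uint8))
    for i in range(1,n):
        q=W[l==i]
        if len(q)>25:
            v,u=np.argwhere(l==i).mean(0);t=q[q[:,2]>q[:,2].max()-.008]
            print(i,len(q),u,v,t.mean(0),q[:,2].max(),np.hypot(*(t.mean(0)-c)[:2]),np.degrees(np.arctan2(*(t.mean(0)-c)[1::-1])))
cv2.imwrite('pics/crop0.png',cv2.resize(z['p'][185:295,175:300,::-1],None,fx=5,fy=5,interpolation=cv2.INTER_CUBIC))
# wire rail heights
r=np.hypot(W[...,0]-c[0],W[...,1]-c[1]);a=np.degrees(np.arctan2(W[...,1]-c[1],W[...,0]-c[0]))%360
s=m&(abs(r-.127)<.008)&(abs(W[...,2]-.052)<.012)
print(np.histogram(a[s],36,(0,360))[0])
E
```

```text
knob 243 [0.45830173 0.10649162 0.19039845] [0.43808029 0.08501989 0.18030128] [0.48087361 0.12906641 0.19676396]
1 182 248.74175824175825 210.71428571428572 [0.52927313 0.06931371 0.11066163] 0.11542702066976032 0.08011951903235214 -27.647505787217018
2 166 219.63855421686748 212.6024096385542 [0.52611485 0.14954465 0.09149236] 0.09649124419459366 0.08032548330439752 32.41054579811597
3 177 264.4124293785311 235.97175141242937 [0.46221013 0.02641306 0.09485081] 0.09981474667171011 0.08017388750999102 -87.20577510885246
4 168 205.23809523809524 238.41071428571428 [0.45505045 0.1875319  0.09081496] 0.0950132363008098 0.08110547003687624 92.29743375839203
5 200 250.46 262.325 [0.3904247  0.06476837 0.09831821] 0.10289334531441234 0.07967509627332976 -148.4214220004375
[16 15 16 17 16 17 18 16 16 16 17 17 17 17 11  0  0 12 19 18 17 18 20 19
 18 17 15 19 17 15 16 18 16 16 18 16]
```

View pics/crop0.png

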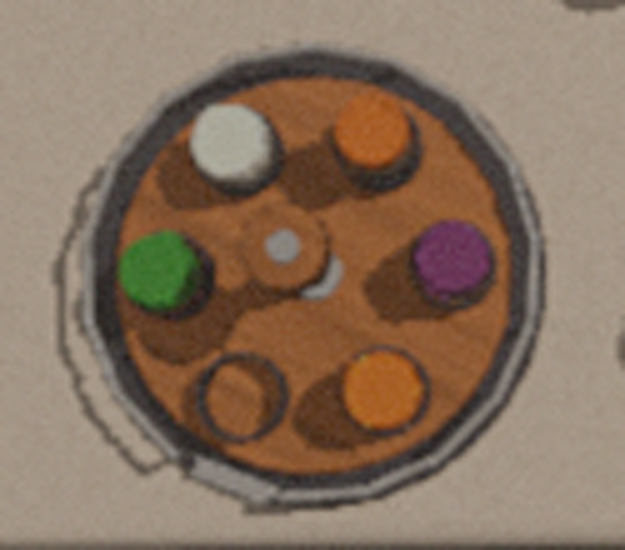

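```bash
python3 - <<'E'
from h import *
from scipy.optimize import least_squares
for n in('top','side'):
    z=np.load(n+'0.npz');W=world(n,z['d']);c=np.array([.4585,.107])
    r=np.hypot(W[...,0]-c[0],W[...,1]-c[1])
    s=(abs(r-.127)<.012)&(abs(W[...,2]-.052)<.012)
    P=W[s]
    f=least_squares(lambda p:np.hypot(P[:,0]-p[0],P[:,1]-p[1])-p[2],[*c,.127],loss='soft_l1',f_scale=.002).x
    a=np.sort(np.degrees(np.arctan2(P[:,1]-f[1],P[:,0]-f[0]))%360)
    g=np.diff(a);i=g.argsort()[-3:][::-1]
    print(n,f,P[:,2].mean(),[(a[j],a[j+1]) for j in i])
    # footprint of sill / foot, z<.02
    s=(r<.15)&(W[...,2]>.185)&(W[...,2]<.2);print('knob top',np.median(W[s],0))
    t=(r<.1)&(r>.05)&(W[...,2]>.1065)&(W[...,2]<.125);T=W[t];
    print('tall',T.mean(0),np.degrees(np.arctan2(T[:,1].mean()-f[1],T[:,0].mean()-f[0])))
print(proj('top',[[.4585,.107,.191]]))
E
```

```text
top [0.45895552 0.10704423 0.1253921 ] 0.05368111393379762 [(np.float64(145.42423982998076), np.float64(172.7388625473152)), (np.float64(44.271329830750545), np.float64(46.058704607459056)), (np.float64(88.30229051554802), np.float64(89.68676238427967))]
knob top [0.4580482  0.10656762 0.19050978]
tall [0.52918204 0.06930694 0.11039318] -28.252033929758834
side [0.45790707 0.10393428 0.1256091 ] 0.052886962376502464 [(np.float64(147.42738118062348), np.float64(171.716100220438)), (np.float64(74.39493441937576), np.float64(95.94630380239457)), (np.float64(34.193734332802016), np.float64(55.72612966070295))]
knob top [0.45638377 0.0999761  0.19034295]
tall [0.52766286 0.06632129 0.10989956] -28.33397324906596
[[230.80172714 233.73227317]]
```

The tall jar (orange cap, (248,211)) is at −28.2° and the gap's middle is at about 159.3°, so the carousel needs about 172.5° clockwise. I'm moving above the knob now.

>>> jog_arm:
  increments:
    - [[-37,-33,0,0,0,-0.06],[-74,-66,0,0,0,-0.12],[-110,-100,0,0,0,-0.18],[-147,-133,0,0,0,-0.24],[-184,-166,0,0,0,-0.3],[-221,-199,0,0,0,-0.36],[-258,-232,0,0,0,-0.42],[-294,-266,0,0,0,-0.48],[-331,-299,0,0,0,-0.54],[-368,-332,0,0,0,-0.6]]
  fingers: 0
  grip_force: 40

```text
time: 1.35
ee_pos: [0.4583, 0.105, 0.2421]
tool_rot: [[-0.987, -0.158, -0.0], [-0.158, 0.987, 0.0], [0.0, 0.0, -1.0]]
ft_force: [1.0, -0.3, -0.1]
finger_gap: 0.0852
grasp_force: 0.0
```

```bash
python3 - <<'E'
from h import *
p,d=env.read_camera('wrist')
s=env.sense();R=s['tool_rot'];print(s['time'],s['ee_pos'],s['q'],np.degrees(np.arctan2(R[1,1],R[0,1])))
t=np.array([.458,.1062,.166]);print('tool mm',1000*R.T@(t-s['ee_pos']))
cv2.imwrite('pics/w1.png',p[:,:,::-1])
c=env.get_calibration('wrist');M=c['mount']
v,u=np.mgrid[:420,:560];P=np.stack([(u-c['cx'])/c['fx']*d,(v-c['cy'])/c['fy']*d,d],-1)
W=(P@M[:3,:3].T+M[:3,3])@R.T+s['ee_pos']
k=(d>0)&(W[...,2]>.18)&(W[...,2]<.2)&(np.hypot(W[...,0]-.458,W[...,1]-.106)<.04);print(k.sum(),W[k].mean(0),W[k].min(0),W[k].max(0))
E
```

```text
1.4 [0.4605207  0.09765352 0.24235281] [-34.68447521   2.34340906  19.41835421 102.4223138   -0.64344104
  75.34876052  83.6646719 ] 98.78325320476203
tool mm [ 1.23559112  9.03523598 76.32814162]
3431 [0.45762274 0.09799472 0.1909349 ] [0.4376985  0.07621787 0.1800324 ] [0.48113037 0.12054865 0.19550283]
```

```bash
cat >>h.py <<'E'
def wristW():
    p,d=env.read_camera('wrist')
    s=env.sense()
    p,d=env.read_camera('wrist')
    R=s['tool_rot'];c=env.get_calibration('wrist');M=c['mount']
    v,u=np.mgrid[:420,:560];P=np.stack([(u-c['cx'])/c['fx']*d,(v-c['cy'])/c['fy']*d,d],-1)
    return p,d,(P@M[:3,:3].T+M[:3,3])@R.T+s['ee_pos'],s
E
python3 - <<'E'
from h import *
for i in range(3):
    p,d,W,s=wristW();R=s['tool_rot']
    k=(d>0)&(W[...,2]>.186)&(W[...,2]<.2)&(np.hypot(W[...,0]-.458,W[...,1]-.106)<.04);w=W[k]
    print(s['time'],s['ee_pos'],s['qvel'].max(),k.sum(),w.mean(0),(w.min(0)+w.max(0))/2)
t=np.array([.458,.1062,.166]);print('tool mm',1000*R.T@(t-s['ee_pos']))
E
```

```text
1.45 [0.45962932 0.1005081  0.24226708] 0.2854955157877906 3286 [0.45600471 0.10558524 0.19103535] [0.45698384 0.10603773 0.19029175]
1.55 [0.45809689 0.10574203 0.24200418] 0.09994297354427518 3284 [0.4559378  0.10562306 0.19102135] [0.45700534 0.1059605  0.1904138 ]
1.65 [0.45764397 0.10764639 0.24201453] 0.24210995374449432 3277 [0.45593809 0.10564116 0.19109521] [0.45695372 0.10589808 0.1905801 ]
tool mm [-0.18040379 -1.50353892 76.01404108]
```

>>> jog_arm:
  increments:
    - [[0,0,10,0,0,0],[0,0,20,0,0,0],[0,0,30,0,0,0],[0,0,40,0,0,0],[0,0,50,0,0,0],[0,0,60,0,0,0],[0,0,70,0,0,0],[0,0,76,0,0,0],[0,0,76,0,0,0],[0,0,76,0,0,0]]

```text
time: 2.95
ee_pos: [0.4584, 0.1067, 0.1666]
tool_rot: [[-0.988, -0.156, 0.0], [-0.156, 0.988, 0.0], [-0.0, 0.0, -1.0]]
ft_force: [-0.2, 0.7, -0.8]
finger_gap: 0.0854
grasp_force: 0.0
```

>>> jog_arm:
  increments:
    - [[0,0,0,0,0,0],[0,0,0,0,0,0],[0,0,0,0,0,0],[0,0,0,0,0,0],[0,0,0,0,0,0],[0,0,0,0,0,0],[0,0,0,0,0,0],[0,0,0,0,0,0],[0,0,0,0,0,0],[0,0,0,0,0,0]]
  fingers: 1
  grip_force: 40

```text
time: 4.2
ee_pos: [0.4583, 0.1062, 0.1667]
tool_rot: [[-0.988, -0.155, 0.0], [-0.155, 0.988, -0.0], [-0.0, -0.0, -1.0]]
ft_force: [-1.3, -2.1, 5.6]
finger_gap: 0.042
grasp_force: 40.5
```

>>> jog_arm:
  increments:
    - [[0,0,0,0,0,0.05],[0,0,0,0,0,0.15],[0,0,0,0,0,0.25],[0,0,0,0,0,0.37],[0,0,0,0,0,0.5],[0,0,0,0,0,0.63],[0,0,0,0,0,0.75],[0,0,0,0,0,0.87],[0,0,0,0,0,0.95],[0,0,0,0,0,1.0]]

```text
time: 5.45
ee_pos: [0.4583, 0.1062, 0.1667]
tool_rot: [[-0.663, 0.749, 0.0], [0.749, 0.663, -0.0], [-0.0, -0.0, -1.0]]
ft_force: [-1.5, -2.8, 5.8]
finger_gap: 0.0424
grasp_force: 40.8
```

```bash
cat >>h.py <<'E'
def tall():
    s=env.sense();print(s['time'],s['ee_pos'],s['q'].round(1),s['grasp_force'],'yaw y',np.degrees(np.arctan2(s['tool_rot'][1,1],s['tool_rot'][0,1])))
    for n in('top','side'):
        p,d=env.read_camera(n);W=world(n,d)
        c=np.array([.4587,.107]) if n=='top' else np.array([.4579,.104])
        cv2.imwrite(f'pics/{n}_{s["time"]:.2f}.png',p[:,:,::-1])
        r=np.hypot(W[...,0]-c[0],W[...,1]-c[1])
        t=(r<.1)&(r>.06)&(W[...,2]>.1065)&(W[...,2]<.122);T=W[t]
        if len(T):
            m=np.median(T,0);a=np.degrees(np.arctan2(m[1]-c[1],m[0]-c[0]));print(n,len(T),m,a)
        hs=np.degrees(np.arctan2(W[...,1]-c[1],W[...,0]-c[0]))
        j=((r>.05)&(r<.1)&(W[...,2]>.085)&(W[...,2]<.12)).astype(np.uint8)
        k,l,st,ce=cv2.connectedComponentsWithStats(j)
        for i in range(1,k):
            if st[i,4]>40:
                m=np.median(W[l==i],0);print('  ',st[i,4],m.round(3),np.percentile(W[l==i][:,2],95).round(4),np.degrees(np.arctan2(m[1]-c[1],m[0]-c[0])).round(1),p[int(ce[i,1]),int(ce[i,0])])
E
python3 -c "from h import *;tall()"
```

```text
5.45 [0.45828155 0.10619409 0.16671989] [-37.7   5.9  22.3 109.   -2.4  65.6  27. ] 40.763901472091675 yaw y 41.51466854143771
top 165 [0.46512705 0.02756714 0.11070268] -85.37417773584896
   158 [0.53  0.072 0.091] 0.0946 -26.1 [168 165 150]
   181 [0.465 0.028 0.111] 0.1131 -85.4 [169  95  44]
   127 [0.394 0.057 0.094] 0.0972 -142.4 [108  54  86]
side 108 [0.46307921 0.02411916 0.10998515] -86.29032501938515
   83 [0.522 0.148 0.09 ] 0.0934 34.3 [ 63 129  59]
   136 [0.384 0.132 0.096] 0.0999 159.0 [154  79  40]
   99 [0.529 0.069 0.09 ] 0.0932 -26.4 [213 204 185]
   188 [0.46  0.017 0.108] 0.112 -88.3 [201 106  57]
   121 [0.391 0.054 0.094] 0.0963 -143.6 [106  54  92]
```

>>> jog_arm:
  increments:
    - [[0,0,0,0,0,0.05],[0,0,0,0,0,0.15],[0,0,0,0,0,0.25],[0,0,0,0,0,0.37],[0,0,0,0,0,0.5],[0,0,0,0,0,0.63],[0,0,0,0,0,0.75],[0,0,0,0,0,0.87],[0,0,0,0,0,0.95],[0,0,0,0,0,1.0]]

```text
time: 6.8
ee_pos: [0.4582, 0.1062, 0.1667]
tool_rot: [[0.272, 0.962, 0.0], [0.962, -0.272, -0.0], [-0.0, 0.0, -1.0]]
ft_force: [-2.0, -2.6, 6.3]
finger_gap: 0.0421
grasp_force: 40.8
```

>>> jog_arm:
  increments:
    - [[0,0,0,0,0,0.05],[0,0,0,0,0,0.15],[0,0,0,0,0,0.25],[0,0,0,0,0,0.37],[0,0,0,0,0,0.5],[0,0,0,0,0,0.63],[0,0,0,0,0,0.75],[0,0,0,0,0,0.87],[0,0,0,0,0,0.96],[0,0,0,0,0,1.01]]

```text
time: 8.05
ee_pos: [0.4582, 0.1063, 0.1667]
tool_rot: [[0.96, 0.281, 0.0], [0.281, -0.96, 0.0], [0.0, -0.0, -1.0]]
ft_force: [-1.9, -3.1, 6.2]
finger_gap: 0.0422
grasp_force: 40.8
```

```bash
python3 -c "
from h import *
tall()
import glob
"; ls pics
```

```text
8.05 [0.45824964 0.10625612 0.16672918] [-44.4   6.   29.5 109.2  -3.2  65.6 -87.3] 40.76171636581421 yaw y -73.67112671528419
   162 [0.472 0.028 0.091] 0.0939 -80.2 [ 66 117  48]
   159 [0.397 0.055 0.091] 0.0944 -139.9 [167 166 153]
side 101 [0.38310006 0.13331714 0.10980465] 158.59776585375613
   115 [0.518 0.148 0.096] 0.1001 36.3 [209 110  59]
   110 [0.444 0.178 0.093] 0.0964 100.9 [61 32 53]
   181 [0.382 0.123 0.107] 0.1117 166.0 [194 103  54]
   116 [0.396 0.05  0.091] 0.0932 -138.8 [213 206 189]
   107 [0.47  0.022 0.091] 0.0934 -81.8 [ 65 130  59]
crop0.png
side0.png
side_5.45.png
side_8.05.png
top0.png
top_5.45.png
top_8.05.png
w1.png
```

```bash
python3 -c "
import cv2
a=cv2.imread('pics/side_8.05.png')[150:270,150:310];cv2.imwrite('pics/f.png',cv2.resize(a,None,fx=5,fy=5,interpolation=cv2.INTER_CUBIC))"
```

```text
(no output)
```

View pics/f.png

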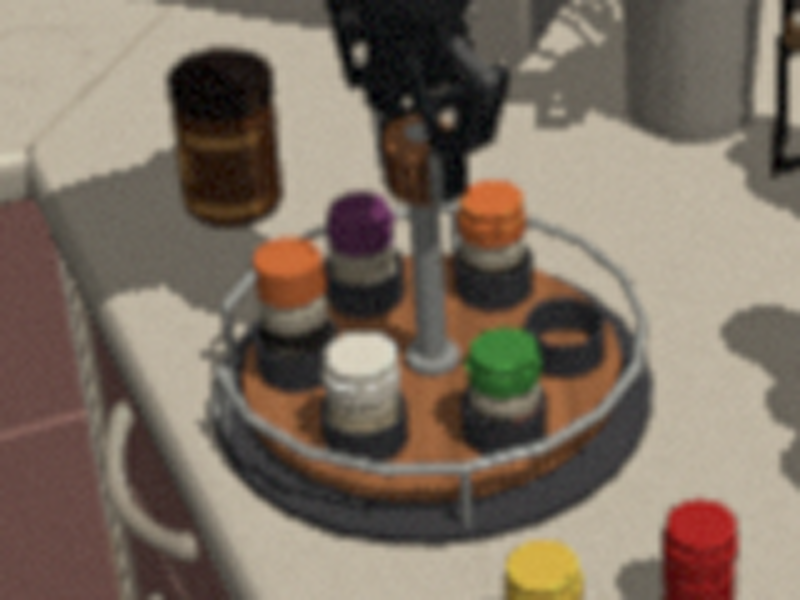

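The side view shows the tall jar (plain orange cap, at (290,275) in the crop) behind the gap at (220,340). All five jars are standing and the knob is gripped. I'm handing in.

```bash
python3 -c "
from h import *
print(env.sign_off())"
```

```text
the job is handed in; nothing more can be done
None
```

The carousel was turned about 172.5° clockwise by the knob and handed in at about 8 s. The tall jar measures within about 1° of the gap's middle, all five jars are standing, and the fingers still hold the knob at about 40 N; sign-off returned no verdict.

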